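Set the slide screw of the capillary-tube reader

ROBOT

A 7-joint arm with a two-finger parallel gripper is mounted at the origin on a cart in front of the work surface, level with it; the furniture and walls round the work are solid. World frame = base frame: x ahead of the robot, y to its left, z up, the work surface at z = 0. Lengths are in m, angles in rad, forces in N, time in s.
With the tool pointing down it reaches from about 0.4 to 0.925 m from the base axis. Payload 4.1 kg.
Tool frame: the origin (TCP) lies at the very end of the fingers, on their centre line; the grasp point (between the pads) lies 19 mm behind it (bot.tcp_to_grasp is the distance from the TCP to the grasp point, in m); z points along the fingers, y is the line along which they close (so a half turn about z gives the same grasp; the last joint's range is limited). The gripper opens to 85 mm and grips with 20 to 120 N. Pads are 22 mm wide; open, the fingers measure 114 mm over their backs; the gripper's body (76 mm by 85 mm) begins 54 mm behind the grasp point. The pads swing forward as they close: fully open they stand 13 mm farther back than shut.
Start: joints at [-1.329, 0.398, 0.045, 1.537, -0.019, 1.207, -0.051], TCP at [0.217, 0.613, 0.203] pointing down, gripper open.
Joint ranges: [-2.82, 2.82], [-0.49, 2.23], [-1.37, 1.46], [0, 2.46], [-1.36, 4.5], [0.23, 2], [-2.94, 2.94]. Speed limits (rad/s): [2.57, 2.57, 3.14, 3.14, 3.14, 3.14, 3.14].

INTERFACE

Orientations are given as a rotation vector (axis times angle).
In Python, from cell import status, vision, bot, nets gives the robot as it stands.
- The arm moves only by the tool send_rows, never from a script. Its argument "targets" is one flat list of numbers, 7 for each row, row after row: the shift along the tool's x, y, z in units of 60 mm (1.0 is 60 mm), then the turn, a rotation vector about the tool's x, y, z in units of 5 degrees (1.0 is 5 degrees), then the opening, from 0 (shut) to 1 (fully open). A call has 1 to 8 rows; each row shifts and turns the commanded pose from where the row before left it, along the tool's axes as they then stand; what a row does not reach is not made up. A row lasts 1/8 s, in which the tool goes at most 62.5 mm and 10.7 degrees, less where a joint would pass 70% of its speed; a pose out of reach is approached as far as the arm can. A call is refused whole if a number of a shift passes 1 or a number of a turn 1, either way. A call with a gripper value outside its range is refused whole. The fingers move at their own pace and stop on an object; the grip force is fixed at half the most. Time passes only in rows, so rows that do not move let the fingers close. It gives the time, the measured TCP pose, the force and the opening at its end, in the units of the state.
- status.observe(): the state, without advancing time (a new reading comes with each control period).
- vision.read_camera(name): name is "scene" or "top"; returns a dict with "pixels" (400x640x3 uint8, red, green, blue), "depth" (400x640 float32, m along the optical axis (not along the pixel's ray), 0 where there is no reading), "mtx" (3x3 intrinsics, pixels), "R" (3x3) and "t" (3): a world point X has camera coordinates R X + t. Camera axes: x right, y down, z forward; pixel columns grow to the right and rows downward; lengths in m; the calibration is good to about 2 mm. A picture is of the moment at which its call begins.
- bot.sign_off(): hands the job in, once; it reports no verdict.
Trained networks look in the newest picture that a camera, given by its name, has taken for a name from the list of things; names that differ only in an ending like _2 or _b are one class to them, and where a whole thing is asked for, a point or a joint stands for the part that bears it (a point fixed in the world has none). Each returns a list of dicts, best first, with "score" (0 to 1); they miss things now and then, are a little off and sometimes report something else, mostly with a low value. They report only what shows in the picture. A call takes as long as a camera call.
- nets.cut_out(name, camera): "mask" (400x640 bool, what is visible of it) and "rect" ([left, top, right, bottom] in pixels, round what is visible of it).
The state is a dict: "t": time; "q": joint angles; "qd": joint speeds; "tau": joint torques, N m; "ee_pos": TCP position; "orientation": TCP orientation; "force": force on the tool from outside, world axes, zero at the start; "ft_torque": the same for the moment, N m; "finger_gap": opening from 0.0 (shut) to 1.0 (fully open).
Only numpy, scipy, OpenCV 4.12 (cv2) and the standard library are available. Lean on these libraries where they do the work, as an engineer would, in place of code of your own. Each camera call takes 0.05 s, during which the arm holds its last target. There are 200 camera calls.

TASK

The slide of the capillary-tube chart reader has been left slack. Turn its thumbscrew clockwise, without forcing it, until it bottoms finger-tight on the rail and back it off a quarter of a turn; then run the slide along the rail to the home stop, the one with the round rubber buffer at the left end, and leave it standing against the buffer. Leave the other things on the table where they are.

Things in the scene. Friction and masses are not known exactly. Their poses are not given: they have to be found in the camera images.
- reader: Capillary-tube (micro-haematocrit) chart reader, fixed: flat grey base 130 x 196 mm (x, y), 14 mm high; white chart of fanning lines on its far half, low steel rail along its near edge (centre line at x = -38 mm). Dark stop blocks 30 x 9 mm, 48 mm high, stand at the rail's ends, y = +/-92.5 mm. Origin: centre of the base's underside; y runs along the rail to the home stop (left), z up.
- thumbscrew: Black thumbscrew on top of the slide: upright flat spade head 36 mm long (its x), 9 mm thick (its y), 24 mm high, over a collar 17 mm wide, 5 mm high. Origin: centre of the head, on the screw's axis, about 76 mm above the table at first; z up. Clockwise from above screws it down, 10 mm a turn. Take it by the flats from above (slide's top: 55 mm high); the slide can be drawn along by it too.
- clamp_shoe: Brass shoe 16 x 46 x 2.6 mm under the screw, inside the slide, driven down by it. Origin: centre of its underside, about 41 mm below the head's centre. The screw turns freely (0.08 N m of friction) until the shoe meets the wear strip, 1.0 to 3.3 rad from the start. Then the moment climbs by about 0.6 N m per rad: 0.1 to 0.2 N m above the free screw is finger-tight, over 0.25 forces it.
- wear_strip: White nylon wear strip, 18 x 182 mm, 4 mm thick, let into the top of the rail; the shoe clamps on it. Its height differs by up to 1.6 mm from start to start. Origin: centre of its underside. (Held still between small turns, the screw's friction may act either way on a hand: compare like readings.)
- strip_top (a point): Centre of the wear strip's upper face, about 32 mm above the table; axes as the reader's.
- carriage (a joint): Position (m) along the reader's +y of the slide, an aluminium saddle 40 x 50 mm, 49.5 mm high over the table, on the rail, with a clear cursor arm across the chart. Starts at 0 to 0.04; 0.095 is fully home, touching the rubber buffer. Loose, it runs with a drag of about 2 N; with the screw tight it is clamped.
- home_stop (a point): Middle of the face of the home stop's round rubber buffer (11 mm diameter), 43 mm above the table, at the end of the rail in the reader's +y direction, on its left seen from the robot. The other stop block has no buffer. Axes as the reader's.
- lab_timer: Bystander: white clip timer lying flat, 58 x 66 x 17 mm, in front of the reader. Origin at the centre of its underside.
- glucose_meter: Bystander: white hand-held meter lying flat, 93 x 52 x 20 mm, in front of the reader. Origin at the centre of its underside.
- lancet_box: Bystander: small carton, 55 x 86 x 48 mm, behind the reader. Origin at the centre of its underside.
- strip_vial: Bystander: upright test-strip vial with a cap, 42 mm diameter, 104 mm high, behind the reader. Origin at the centre of its underside.
- cup_a: Bystander: specimen cup with a screw lid, 62 mm diameter, 72 mm high, to the right of the reader. Origin at the centre of its underside.
- cup_b: Bystander: a second specimen cup of the same size, to the right of the reader. Origin at the centre of its underside.
- mini_centrifuge: Obstacle: small white bench centrifuge, fixed, 194 x 160 mm, 95 mm high, to the right of the reader, with its round lid standing open to about 250 mm above the table at its far side. Origin at the centre of its underside. Pass well above it or in front of it.

How it is judged:
On the way, in this order (a step that is already met when the one before it is completed fails the run):
1. the thumbscrew is bottomed finger-tight: the shoe presses on the wear strip with more than 60 N (about 0.1 N m above the free screw) (contact force between clamp_shoe and wear_strip above 60 N), for 0.1 s.
2. the thumbscrew is backed off about a quarter of a turn: the shoe is 1.3 to 2.8 mm above the wear strip (z of clamp_shoe in the frame of strip_top between 0.0013 and 0.0028 m), for 0.1 s.
3. the slide has been run home to the buffer (value of joint carriage above 0.092 m), for 0.2 s.
At the end, for the whole second after the job is handed in: The screw stands a quarter of a turn back from its bottom (shoe 1.3 to 2.8 mm clear of the wear strip; a quarter turn is 2.5 mm, less the strip's give of about 0.5 mm), and the slide rests within 3 mm of its home stop (all of step 2 and value of joint carriage above 0.092 m and velocity of joint carriage below 0.005 m/s); the robot touches nothing.
It fails at once if the thumbscrew is forced: the shoe presses on the wear strip with more than 160 N (about 0.25 N m above the free screw) (contact force between clamp_shoe and wear_strip above 160 N).
It fails at once if a bystander is moved more than 20 mm or knocked over (distance of any of lab_timer, glucose_meter, lancet_box, strip_vial, cup_a, cup_b from where it was at the start of the episode above 0.02 m or angle between any of strip_vial, cup_a, cup_b's own z axis and vertical above 0.5 rad).
It also fails if it takes over 67 s, if anything falls off the work surface, if the arm or the gripper's body presses on something with over 40 N, if the wrist force passes 120 N, or if a joint passes its speed limit or range.

## Working session

There is one attempt and no reset: what is moved stays moved. The work goes in short steps, Python scripts to look and compute and a tool call to move; the robot and the scene stay as the last step left them, time stands still between calls to the robot, and variables do not carry over. Pictures are saved under pics/ and viewed, on a budget of 10 in all, crops included, one or two more only if the job needs it, and the job is handed in when it is done.

Besides the shell and the picture viewer there is one more tool, called after ">>>" as name(argument=value, ...) on one line, values as JSON. send_rows: Moves the arm, as the interface text tells. Its arguments: {"type":"object","properties":{"targets":{"type":"array","items":{"type":"number"}}},"required":["targets"]}

```bash
ls; mkdir -p pics; cat > h.py <<'E'
import numpy as np, cv2
from cell import status, vision, bot, nets
from scipy.spatial.transform import Rotation as Ro
def cloud(c):
    d=c["depth"]; v,u=np.mgrid[:400,:640]; K=c["mtx"]
    P=np.stack([(u-K[0,2])/K[0,0]*d,(v-K[1,2])/K[1,1]*d,d],-1)
    return (P-c["t"])@c["R"], d>0
def st():
    s=status.observe(); print(round(s["t"],3),np.round(s["ee_pos"],4),np.round(Ro.from_rotvec(s["orientation"]).as_matrix()[:,1],4),"f",np.round(s["force"],2),"m",np.round(s["ft_torque"],3),"gap",round(s["finger_gap"],3)); return s
E
python3 - <<'E'
from h import *
s=st(); print(s["q"],s["orientation"])
for n in ["top","scene"]:
    c=vision.read_camera(n); cv2.imwrite(f"pics/{n}0.png",c["pixels"][...,::-1])
    P,ok=cloud(c); print(n,"cam at",-c["R"].T@c["t"])
    for o in ["thumbscrew","reader","carriage","home_stop","mini_centrifuge"]:
        for r in nets.cut_out(o,n)[:2]:
            p=P[r["mask"]&ok]
            if len(p): print(o,round(r["score"],2),r["rect"],len(p),np.round(np.median(p,0),3),np.round(np.percentile(p,2,0),3),np.round(np.percentile(p,98,0),3))
E
```

```text
pics
0.0 [0.217  0.612  0.2016] [ 0.3341  0.9425 -0.002 ] f [-0.02  0.66 -0.49] m [ 0.06  -0.025  0.015] gap 0.999
[-1.32901358  0.39922334  0.04503359  1.53790546 -0.01870399  1.20689073
 -0.05069576] [-0.53250113 -3.09592408  0.00313318]
top cam at [0.42502869 0.07480776 0.93629928]
thumbscrew 0.47 [288.6, 210.3, 298.1, 230.3] 88 [0.497 0.166 0.087] [0.481 0.16  0.061] [0.514 0.176 0.091]
reader 0.55 [245.4, 175.2, 333.8, 243.8] 3926 [0.538 0.182 0.018] [0.465 0.093 0.012] [0.601 0.279 0.067]
reader 0.55 [280.4, 175.3, 305.3, 234.4] 777 [0.519 0.174 0.041] [0.478 0.144 0.026] [0.598 0.194 0.088]
carriage 0.76 [280.6, 173.9, 306.6, 234.3] 763 [0.519 0.173 0.041] [0.478 0.145 0.031] [0.598 0.192 0.088]
home_stop 0.63 [244.7, 176.1, 331.8, 240.9] 4095 [0.538 0.182 0.018] [0.465 0.09  0.009] [0.602 0.281 0.066]
home_stop 0.24 [399.5, 244.0, 430.1, 271.4] 645 [ 0.413 -0.104  0.072] [ 0.384 -0.133  0.005] [ 0.439 -0.077  0.076]
scene cam at [ 0.11209221 -0.56805117  0.80845282]
thumbscrew 0.46 [278.0, 186.1, 291.7, 204.0] 151 [0.495 0.165 0.078] [0.478 0.161 0.019] [0.524 0.232 0.091]
reader 0.72 [257.7, 173.2, 341.4, 241.0] 2807 [0.532 0.163 0.02 ] [0.463 0.084 0.012] [0.6   0.273 0.083]
carriage 0.69 [275.1, 184.2, 322.5, 215.2] 741 [0.504 0.167 0.044] [0.474 0.142 0.019] [0.594 0.23  0.09 ]
home_stop 0.68 [331.7, 163.6, 347.3, 203.6] 583 [0.631 0.141 0.07 ] [0.619 0.134 0.01 ] [0.653 0.166 0.107]
home_stop 0.59 [254.4, 170.1, 342.1, 241.2] 3057 [0.529 0.164 0.02 ] [0.462 0.084 0.009] [0.601 0.278 0.082]
```

```bash
python3 - <<'E'
from h import *
a=cv2.imread("pics/top0.png")[160:260,220:380]; cv2.imwrite("pics/c0.png",cv2.resize(a,None,fx=5,fy=5,interpolation=cv2.INTER_CUBIC))
c=vision.read_camera("top");P,ok=cloud(c)
# screw head top points
m=ok&(P[...,2]>.078)&(P[...,2]<.1)&(abs(P[...,0]-.497)<.03)&(abs(P[...,1]-.168)<.03)
p=P[m];print(len(p),p.mean(0),cv2.minAreaRect((p[:,:2]*1000).astype(np.float32)))
xy=p[:,:2]-p[:,:2].mean(0);w,v=np.linalg.eigh(xy.T@xy);print("long axis",v[:,1],np.sqrt(w/len(p)))
m=ok&(P[...,2]>.008)&(P[...,2]<.075)&(P[...,0]>.45)&(P[...,0]<.62)&(P[...,1]>.06)&(P[...,1]<.31)
p=P[m];print("reader",cv2.minAreaRect((p[:,:2]*1000).astype(np.float32)))
m=m&(abs(P[...,2]-.048)<.006);n,l,s_,ce=cv2.connectedComponentsWithStats(m.astype(np.uint8))
for i in range(1,n):
  if s_[i,4]>8:
    p=P[l==i];print(s_[i],p.mean(0),p.min(0),p.max(0))
E
```

```text
64 [0.49716814 0.16752829 0.08734795] ((497.4220275878906, 167.20037841796875), (8.370057106018066, 33.80698776245117), 89.49547576904297)
long axis [-0.99996839 -0.00795072] [0.00251404 0.01021335]
reader ((535.5808715820312, 187.50955200195312), (215.74459838867188, 167.25083923339844), 88.50260162353516)
[240 171  33  14 232] [0.60927298 0.26169093 0.04779877] [0.58963404 0.21648278 0.04233129] [0.61998523 0.29329032 0.05177734]
[325 209   6  13  49] [0.51088294 0.0888333  0.04789699] [0.49699378 0.08260253 0.04320499] [0.52521904 0.0938513  0.05098807]
[282 212  24  20 279] [0.49729889 0.16693732 0.04946506] [0.47602146 0.14070364 0.04210132] [0.52003889 0.19405371 0.05351967]
[247 224   7  13  60] [0.4803536  0.26930254 0.04772192] [0.46683788 0.26161985 0.0427901 ] [0.49509638 0.2766798  0.05128323]
```

View pics/top0.png

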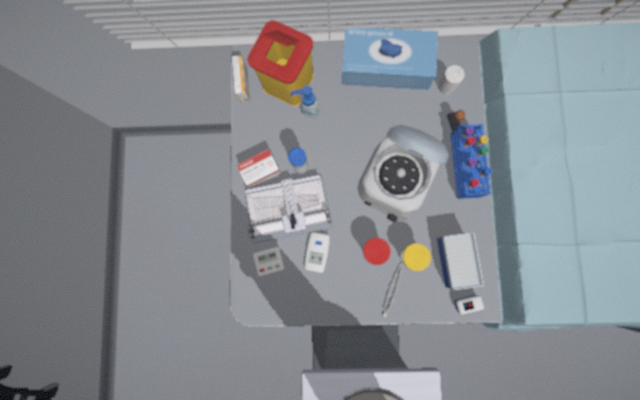

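View pics/c0.png

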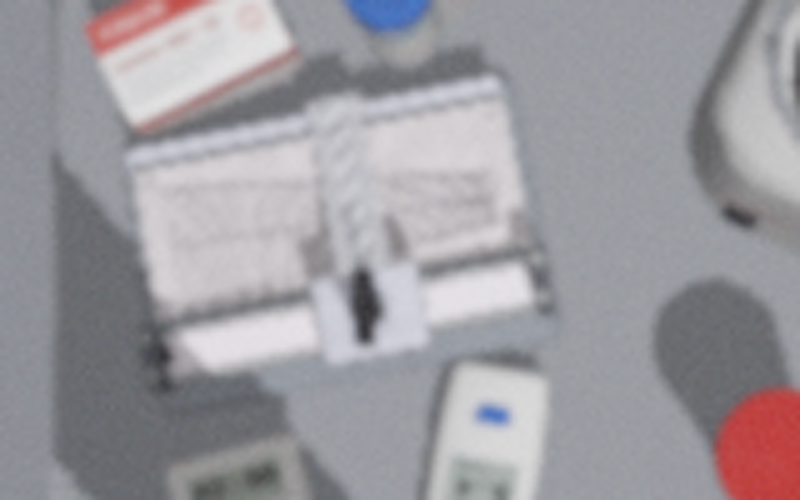

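The top view shows the reader at about (245–330, 175–240) and the screw at (293, 221). The rail's home stop is at the left, around (250, 230). The stops give the reader's yaw as about 9.6°. The head lies roughly along world x, so tool y should point along world +y.

```bash
cat >> h.py <<'E'
def plan(target,ydeg=None):
    s=st(); R=Ro.from_rotvec(s["orientation"]); d=R.inv().apply(np.array(target)-s["ee_pos"])/.06
    print("units tool",np.round(d,3),"q7",round(s["q"][6],3),"tilt",np.round(R.as_matrix()[:,2],4))
    if ydeg is not None:
        y=R.as_matrix()[:,1]; a=np.degrees(np.arctan2(y[1],y[0])); print("yaw",a,"turn z units",(a-ydeg)/5)
    return s
E
python3 -c "
from h import *
plan([.497,.167,.14],90.5)"
```

```text
0.65 [0.2173 0.6127 0.2028] [3.342e-01 9.425e-01 2.000e-04] f [-0.17  0.72  0.19] m [ 0.025 -0.003 -0.019] gap 0.998
units tool [-6.877 -5.443  1.045] q7 -0.051 tilt [ 1.e-04  2.e-04 -1.e+00]
yaw 70.47517469752023 turn z units -4.0049650604959535
```

>>> send_rows(targets=[-0.5,-0.4,0,0,0,0,1,-0.7,-0.55,0,0,0,0,1,-0.7,-0.55,0,0,0,0,1,-0.7,-0.55,0,0,0,0,1,-0.7,-0.55,0,0,0,0,1,-0.7,-0.55,0,0,0,0,1,-0.7,-0.55,0,0,0,0,1,-0.7,-0.55,0,0,0,0,1])

```text
t: 1.65
ee_pos: [0.4383, 0.2626, 0.2031]
orientation: [0.532, 3.096, 0.002]
force: [0.2, 0.3, 0.7]
finger_gap: 0.998
```

```bash
python3 -c "
from h import *
plan([.497,.167,.14],90.5)"
```

```text
1.65 [0.4383 0.2626 0.2031] [0.3341 0.9425 0.0011] f [0.24 0.32 0.75] m [-0.006 -0.043 -0.039] gap 0.998
units tool [-1.454 -1.176  1.051] q7 0.65 tilt [ 8.e-04  9.e-04 -1.e+00]
yaw 70.48210837741264 turn z units -4.003578324517472
```

>>> send_rows(targets=[-0.5,-0.4,0,0,0,-1,1,-0.5,-0.4,0.2,0,0,-1,1,-0.3,-0.2,0.3,0,0,-1,1,0,0,0.3,0,0,-1,1,0,0,0,0,0,0,1])

```text
t: 2.28
ee_pos: [0.4955, 0.1852, 0.1536]
orientation: [0.011, -3.139, 0.002]
force: [0.1, 0.4, 0.6]
finger_gap: 1.0
```

```bash
python3 - <<'E'
from h import *
plan([.497,.167,.068],90.5)
for n in ["top","scene"]:
    c=vision.read_camera(n); cv2.imwrite(f"pics/{n}1.png",c["pixels"][...,::-1])
a=cv2.imread("pics/scene1.png")[110:260,210:400]; b=cv2.imread("pics/top1.png")[150:270,220:380]
cv2.imwrite("pics/c1.png",np.hstack([cv2.resize(a,(400,316),interpolation=2),cv2.resize(b,(400,316),interpolation=2)]))
E
```

```text
2.275 [0.4955 0.1852 0.1536] [-0.0068  1.     -0.0012] f [0.06 0.37 0.56] m [-0.002 -0.021 -0.023] gap 1.0
units tool [-0.027 -0.302  1.427] q7 1.214 tilt [-0.0026 -0.0012 -1.    ]
yaw 90.38748168419723 turn z units -0.022503663160554764
```

View pics/c1.png

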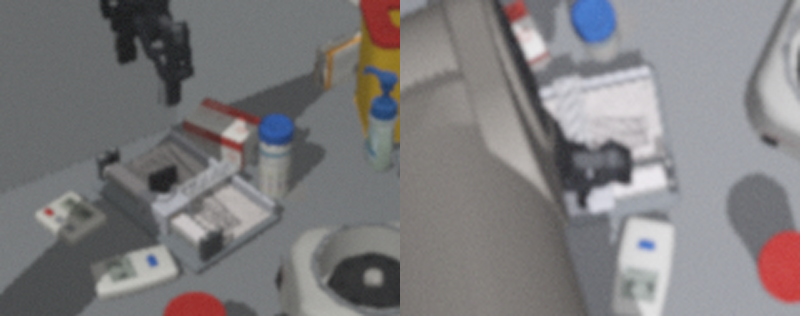

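The scene crop shows the open gripper above and left of the screw, and nothing is in the way of the descent.

>>> send_rows(targets=[-0.03,-0.3,0,0,0,0,1,0,0,0.4,0,0,0,1,0,0,0.5,0,0,0,0.7,0,0,0.5,0,0,0,0.5,0,0,0,0,0,0,0.4])

```text
t: 3.0
ee_pos: [0.497, 0.1662, 0.0696]
orientation: [0.011, -3.138, 0.003]
force: [0.5, 0.1, 0.8]
finger_gap: 0.406
```

```bash
python3 - <<'E'
from h import *
plan([.497,.167,.068],90.5)
E
```

```text
3.0 [0.497  0.1662 0.0696] [-0.0072  1.     -0.002 ] f [0.45 0.07 0.78] m [-0.023  0.     0.029] gap 0.406
units tool [-0.001  0.014  0.026] q7 1.288 tilt [-0.0033 -0.0021 -1.    ]
yaw 90.41146139867662 turn z units -0.017707720264675687
```

>>> send_rows(targets=[0,0,0.02,0,0,0,0.25,0,0,0,0,0,0,0,0,0,0,0,0,0,0,0,0,0,0,0,0,0,0,0,0,0,0,0,0,0,0,0,0,0,0,0])

```text
t: 3.75
ee_pos: [0.4984, 0.1679, 0.0695]
orientation: [-0.013, 3.142, 0.0]
force: [-0.2, -0.3, 0.1]
finger_gap: -0.004
```

```bash
python3 - <<'E'
from h import *
plan([.497,.167,.068],90.5)
E
```

```text
3.75 [0.4984 0.1679 0.0695] [-8.3e-03  1.0e+00  1.0e-04] f [-0.22 -0.26  0.12] m [-0.007 -0.014 -0.013] gap -0.004
units tool [ 0.023 -0.014  0.026] q7 1.288 tilt [ 1.e-04  1.e-04 -1.e+00]
yaw 90.4780201520757 turn z units -0.0043959695848599266
```

```bash
python3 - <<'E'
from h import *
c=vision.read_camera("scene"); cv2.imwrite("pics/scene2.png",c["pixels"][...,::-1])
a=c["pixels"][130:250,230:390,::-1]; cv2.imwrite("pics/c2.png",cv2.resize(a,None,fx=5,fy=5,interpolation=2))
P,ok=cloud(c)
for o in ["thumbscrew","carriage"]:
    for r in nets.cut_out(o,"scene")[:2]:
        p=P[r["mask"]&ok]
        if len(p): print(o,round(r["score"],2),r["rect"],len(p),np.round(np.median(p,0),3),np.round(np.percentile(p,2,0),3),np.round(np.percentile(p,98,0),3))
E
```

```text
carriage 0.56 [275.1, 188.3, 320.5, 217.3] 655 [0.5   0.166 0.048] [0.474 0.142 0.027] [0.59  0.191 0.09 ]
```

View pics/c2.png

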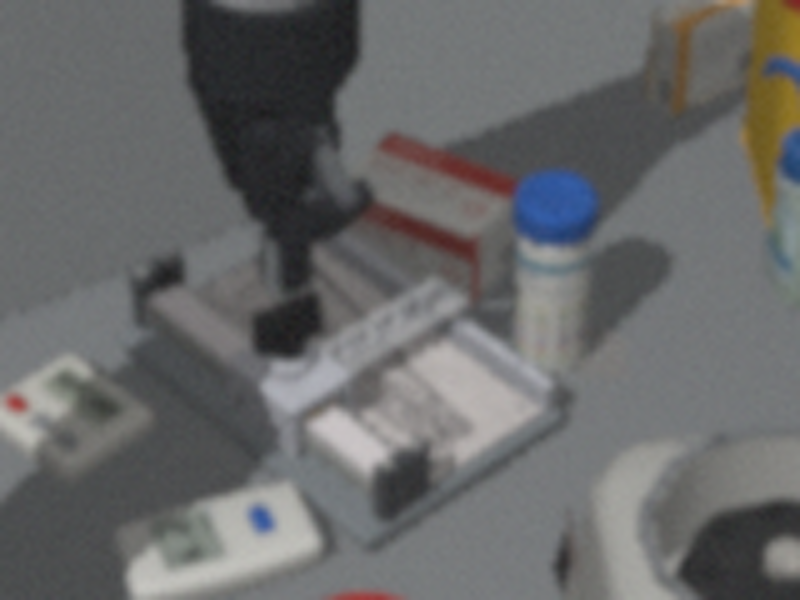

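```bash
python3 - <<'E'
from h import *
c=vision.read_camera("scene");P,ok=cloud(c)
pr=lambda X:(lambda q:(q/q[2])[:2])(c["mtx"]@(c["R"]@np.array(X)+c["t"]))
for X in [[.498,.168,.0695],[.498,.168,.14],[.497,.167,.088],[.48,.167,.088],[.514,.167,.088],[.514,.1625,.064],[.48,.1625,.064]]: print(X,pr(X))
print(status.observe()["q"])
for v in range(164,206,3): print(v,[tuple(int(round(k*1000)) for k in P[v,u]) for u in range(280,297,3)])
b=c["pixels"][155:215,260:340,::-1]; cv2.imwrite("pics/c3.png",cv2.resize(b,None,fx=10,fy=10,interpolation=0))
E
```

```text
[0.498, 0.168, 0.0695] [287.64029282 196.42051848]
[0.498, 0.168, 0.14] [286.28885979 173.22504245]
[0.497, 0.167, 0.088] [287.13875701 190.91681637]
[0.48, 0.167, 0.088] [280.7825792  193.49942549]
[0.514, 0.167, 0.088] [293.41403646 188.36707744]
[0.514, 0.1625, 0.064] [294.72374597 197.03241811]
[0.48, 0.1625, 0.064] [282.26410592 202.21206837]
[-0.64236664  0.33709469  0.28371176  1.97645026 -0.12422214  0.84444049
  1.28804224]
164 [(480, 161, 178), (483, 153, 182), (485, 143, 188), (492, 141, 187), (499, 140, 184), (496, 122, 197)]
167 [(480, 162, 170), (484, 154, 173), (491, 154, 170), (499, 156, 166), (495, 133, 182), (493, 117, 194)]
170 [(484, 170, 154), (483, 153, 166), (489, 152, 164), (504, 165, 148), (486, 119, 187), (489, 111, 191)]
173 [(485, 174, 142), (485, 159, 152), (491, 155, 152), (486, 132, 170), (487, 120, 178), (488, 109, 185)]
176 [(558, 321, 0), (483, 157, 146), (485, 145, 154), (487, 135, 159), (487, 121, 169), (503, 137, 151)]
179 [(551, 308, 1), (487, 164, 131), (489, 154, 137), (486, 134, 152), (570, 276, 16), (575, 268, 19)]
182 [(535, 277, 20), (487, 166, 120), (491, 159, 124), (498, 157, 122), (563, 262, 18), (569, 257, 19)]
185 [(529, 266, 20), (487, 166, 112), (490, 158, 116), (498, 158, 112), (556, 251, 19), (563, 247, 19)]
188 [(524, 257, 19), (531, 254, 19), (492, 162, 103), (542, 243, 21), (511, 168, 90), (557, 236, 19)]
191 [(519, 249, 17), (490, 174, 86), (495, 169, 87), (501, 165, 87), (509, 165, 84), (551, 226, 19)]
194 [(478, 168, 86), (485, 165, 86), (493, 165, 82), (500, 164, 79), (508, 164, 76), (545, 218, 18)]
197 [(479, 170, 76), (483, 163, 78), (492, 164, 73), (500, 165, 69), (532, 210, 20), (528, 186, 40)]
200 [(485, 183, 53), (482, 162, 70), (489, 161, 68), (496, 158, 67), (510, 169, 52), (520, 172, 44)]
203 [(482, 178, 49), (486, 172, 51), (490, 162, 57), (496, 160, 56), (506, 162, 49), (511, 157, 51)]
```

View pics/c3.png

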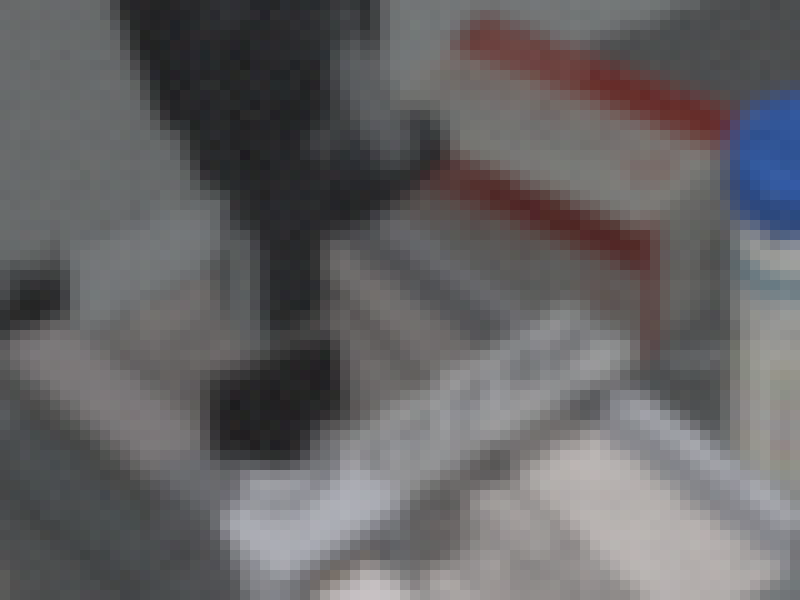

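The gripper closed to zero, so it didn't take the head. The depth image suggests the finger tips end near z ≈ 0.09, above the head. I'll lift 60 mm and measure where the tips really are relative to the reported TCP.

>>> send_rows(targets=[0,0,-0.5,0,0,0,0,0,0,-0.5,0,0,0,0,0,0,0,0,0,0,0,0,0,0,0,0,0,0])

```text
t: 4.45
ee_pos: [0.4978, 0.1677, 0.1289]
orientation: [0.013, -3.141, 0.0]
force: [-0.2, 0.4, -0.8]
finger_gap: -0.005
```

```bash
python3 - <<'E'
from h import *
s=st()
c=vision.read_camera("scene");P,ok=cloud(c)
x,y,_=s["ee_pos"]
m=ok&(abs(P[...,0]-x)<.03)&(abs(P[...,1]-y)<.03)&(P[...,2]>.095)
p=P[m];
for a in np.arange(.095,.25,.008):
    k=p[(p[:,2]>=a)&(p[:,2]<a+.008)]
    if len(k): print(round(a,3),len(k),np.round(k.min(0)[:2],3),np.round(k.max(0)[:2],3))
m=ok&(abs(P[...,0]-.497)<.03)&(abs(P[...,1]-.167)<.02)&(P[...,2]>.06)&(P[...,2]<.095)
p=P[m];print(len(p),p.mean(0),p.max(0))
b=c["pixels"][140:215,250:350,::-1]; cv2.imwrite("pics/c4.png",cv2.resize(b,None,fx=8,fy=8,interpolation=2))
E
```

```text
4.45 [0.4978 0.1677 0.1289] [-8.4e-03  1.0e+00 -3.0e-04] f [-0.22  0.36 -0.81] m [-0.031 -0.006 -0.016] gap -0.005
0.159 15 [0.485 0.156] [0.506 0.171]
0.167 27 [0.485 0.153] [0.503 0.172]
0.175 37 [0.485 0.154] [0.504 0.176]
0.183 34 [0.485 0.154] [0.503 0.176]
0.191 15 [0.485 0.154] [0.491 0.177]
0.199 28 [0.483 0.139] [0.505 0.194]
0.207 52 [0.484 0.138] [0.505 0.197]
0.215 21 [0.481 0.139] [0.498 0.196]
0.223 48 [0.479 0.151] [0.505 0.185]
0.231 36 [0.478 0.144] [0.496 0.185]
0.239 48 [0.479 0.138] [0.498 0.184]
0.247 39 [0.477 0.138] [0.493 0.186]
140 [0.49401331 0.16472713 0.07971844] [0.51247416 0.17168141 0.09136301]
```

View pics/c4.png

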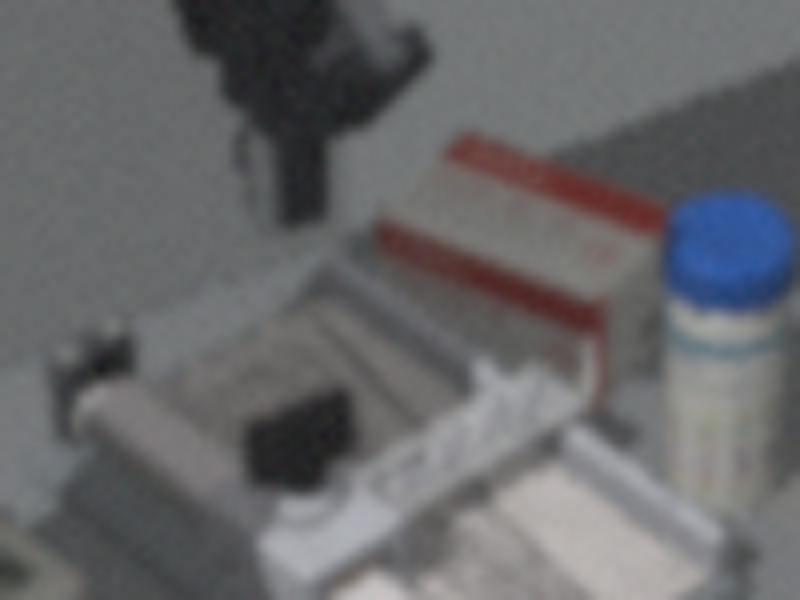

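```bash
python3 - <<'E'
from h import *
print(bot.tcp_to_grasp,[a for a in dir(bot) if a[0]!='_'],[a for a in dir(status) if a[0]!='_'])
c=vision.read_camera("scene");P,ok=cloud(c)
m=ok&(abs(P[...,0]-.498)<.03)&(abs(P[...,1]-.168)<.03)&(P[...,2]>.11)&(P[...,2]<.25)
v=np.where(m)[0].max(); print("lowest finger row",v,np.where(m[v])[0], np.round(P[v][m[v]],3))
for z in (.129,.139,.149,.159): q=c["mtx"]@(c["R"]@np.array([.498,.16,z])+c["t"]); print(z,q[:2]/q[2])
E
```

```text
0.0187 ['Unreachable', 'sign_off', 'tcp_to_grasp'] ['observe']
lowest finger row 169 [283 284] [[0.488 0.164 0.159]
 [0.49  0.163 0.159]]
0.129 [288.25983235 178.86690839]
0.139 [288.07135365 175.45107522]
0.149 [287.88044065 171.99112492]
0.159 [287.6870459  168.48619723]
```

Measured tips are about 29 mm above the reported TCP: they sit at z ≈ 0.158 while the TCP reads 0.129. x and y agree. I'll use this measured offset, so tips at 0.069 means a TCP of about 0.040, and go down in stages watching the force.

>>> send_rows(targets=[0,0,0,0,0,0,0.4,0,0,0.3,0,0,0,0.4,0,0,0.4,0,0,0,0.4,0,0,0.4,0,0,0,0.4,0,0,0.2,0,0,0,0.4,0,0,0,0,0,0,0.4])

```text
t: 5.3
ee_pos: [0.4977, 0.1676, 0.0507]
orientation: [0.013, -3.14, 0.001]
force: [-0.6, -0.2, 0.1]
finger_gap: 0.4
```

```bash
python3 - <<'E'
from h import *
plan([.497,.167,.04],90.5)
E
```

```text
5.3 [0.4977 0.1676 0.0507] [-8.3e-03  1.0e+00 -8.0e-04] f [-0.57 -0.21  0.09] m [-0.028 -0.033 -0.032] gap 0.4
units tool [ 0.012 -0.009  0.179] q7 1.298 tilt [-1.8e-03 -9.0e-04 -1.0e+00]
yaw 90.47637374193314 turn z units -0.004725251613371029
```

>>> send_rows(targets=[0,0,0.1,0,0,0,0.4,0,0,0.07,0,0,0,0.4,0,0,0,0,0,0,0.2,0,0,0,0,0,0,0,0,0,0,0,0,0,0,0,0,0,0,0,0,0,0,0,0,0,0,0,0])

```text
t: 6.18
ee_pos: [0.4984, 0.1678, 0.0416]
orientation: [-0.013, 3.142, 0.0]
force: [-1.3, -0.9, 4.5]
finger_gap: 0.086
```

```bash
python3 - <<'E'
from h import *
plan([.497,.167,.04],90.5)
E
```

```text
6.175 [0.4984 0.1678 0.0416] [-8.3e-03  1.0e+00  1.0e-04] f [-1.28 -0.86  4.46] m [-0.197  0.344  0.07 ] gap 0.086
units tool [ 0.024 -0.013  0.026] q7 1.304 tilt [ 0.e+00  1.e-04 -1.e+00]
yaw 90.477405622258 turn z units -0.004518875548399137
```

The gripper has the head now (gap 0.086, about 7–9 mm). I'll turn clockwise, following the screw down at 0.14 mm per 5°.

```bash
cat >> h.py <<'E'
def avg(n=4):
    a=[]
    for i in range(n):
        s=status.observe(); a.append(np.r_[s["force"],s["ft_torque"]]); vision.read_camera("top") if i<n-1 else 0
    y=Ro.from_rotvec(s["orientation"]).as_matrix()[:,1]
    print("t",round(s["t"],2),"pos",np.round(s["ee_pos"],4),"yaw",round(np.degrees(np.arctan2(y[1],y[0])),2),"q7",round(s["q"][6],3),"F",np.round(np.mean(a,0)[:3],2),"M",np.round(np.mean(a,0)[3:],3),"sdMz",round(np.std(a,0)[5],3),"gap",round(s["finger_gap"],3))
E
python3 -c "
from h import *
avg()"
```

```text
t 6.33 pos [0.4985 0.1679 0.0416] yaw 90.48 q7 1.304 F [-1.63 -1.19  4.54] M [-0.193  0.391  0.08 ] sdMz 0.033 gap 0.088
```

>>> send_rows(targets=[0,0,0.0023,0,0,0.5,0,0,0,0.0023,0,0,1,0,0,0,0.0023,0,0,1,0,0,0,0.0023,0,0,1,0,0,0,0.0023,0,0,1,0,0,0,0.0023,0,0,1,0,0,0,0.0023,0,0,1,0,0,0,0.0023,0,0,0.5,0])

```text
t: 7.32
ee_pos: [0.4982, 0.167, 0.0406]
orientation: [-0.935, -2.999, 0.002]
force: [-2.8, -3.7, 7.8]
finger_gap: 0.085
```

```bash
python3 -c "
from h import *
avg()"
```

```text
t 7.47 pos [0.4982 0.167  0.0406] yaw 55.43 q7 0.766 F [-2.8  -2.87  8.09] M [-0.534  0.64   0.009] sdMz 0.056 gap 0.086
```

```bash
sed -i 's/a.append(np.r_\[s\["force"\],s\["ft_torque"\]\])/a.append(np.r_[s["force"],s["ft_torque"],s["tau"][6]])/; s/np.mean(a,0)\[3:\],3)/np.mean(a,0)[3:6],3),"tau7",np.round(np.mean(a,0)[6],3),round(np.std(a,0)[6],3)/' h.py; cat > r.py <<'E'
from h import *
avg(7)
E
python3 r.py
```

```text
t 7.78 pos [0.4982 0.167  0.0406] yaw 55.43 q7 0.766 F [-2.95 -2.35  7.55] M [-0.535  0.637 -0.022] tau7 0.03 0.007 sdMz 0.04 gap 0.085
```

>>> send_rows(targets=[0,0,0,0,0,1,0,0,0,0,0,0,1,0,0,0,0,0,0,1,0,0,0,0,0,0,0,0])

```text
t: 8.28
ee_pos: [0.4979, 0.1669, 0.0402]
orientation: [-1.317, -2.851, 0.002]
force: [-1.8, -1.8, 4.8]
finger_gap: 0.086
```

```bash
python3 r.py
```

```text
t 8.57 pos [0.4979 0.1669 0.0402] yaw 40.42 q7 0.538 F [-2.63 -2.49  5.37] M [-0.535  0.569 -0.085] tau7 0.067 0.033 sdMz 0.026 gap 0.088
```

>>> send_rows(targets=[0,0,0.0023,0,0,1,0,0,0,0.0023,0,0,1,0,0,0,0,0,0,0,0])

```text
t: 8.95
ee_pos: [0.4977, 0.1668, 0.0399]
orientation: [-1.561, -2.726, 0.003]
force: [-3.2, -1.5, 5.6]
finger_gap: 0.089
```

```bash
python3 r.py
```

```text
t 9.25 pos [0.4977 0.1668 0.0399] yaw 30.42 q7 0.387 F [-3.45 -2.6   5.87] M [-0.546  0.623 -0.085] tau7 0.067 0.033 sdMz 0.018 gap 0.09
```

>>> send_rows(targets=[0,0,0.0023,0,0,1,0,0,0,0.0023,0,0,1,0,0,0,0.002,0,0,0.5,0,0,0,0,0,0,0,0])

```text
t: 9.75
ee_pos: [0.4974, 0.1668, 0.0396]
orientation: [-1.847, -2.54, 0.004]
force: [-3.9, -1.8, 6.0]
finger_gap: 0.087
```

```bash
python3 r.py
```

```text
t 10.05 pos [0.4974 0.1668 0.0396] yaw 17.94 q7 0.201 F [-3.53 -2.53  6.65] M [-0.578  0.813 -0.049] tau7 0.024 0.017 sdMz 0.034 gap 0.088
```

>>> send_rows(targets=[0,0,0.0023,0,0,1,0,0,0,0.0023,0,0,1,0,0,0,0,0,0,0,0])

```text
t: 10.42
ee_pos: [0.4972, 0.1667, 0.0393]
orientation: [-2.062, -2.368, 0.004]
force: [-4.7, -2.5, 8.1]
finger_gap: 0.088
```

```bash
python3 r.py
```

```text
t 10.72 pos [0.4972 0.1668 0.0393] yaw 7.93 q7 0.052 F [-4.75 -2.68  7.88] M [-0.578  0.93  -0.076] tau7 0.069 0.032 sdMz 0.039 gap 0.088
```

>>> send_rows(targets=[0,0,0,0,0,1,0,0,0,0,0,0,1,0,0,0,0,0,0,0,0])

```text
t: 11.1
ee_pos: [0.4969, 0.1667, 0.0391]
orientation: [-2.26, -2.18, 0.005]
force: [-4.6, -2.7, 7.2]
finger_gap: 0.089
```

```bash
python3 r.py
```

```text
t 11.4 pos [0.4968 0.1667 0.0391] yaw -2.06 q7 -0.095 F [-4.68 -2.26  6.94] M [-0.575  0.941 -0.057] tau7 0.042 0.033 sdMz 0.015 gap 0.089
```

```bash
python3 -c "
from h import *
plan([.496,.1667,.0393])"
```

```text
11.4 [0.4968 0.1667 0.0391] [ 0.9993 -0.036  -0.0033] f [-4.49 -2.84  6.46] m [-0.559  0.962 -0.068] gap 0.089
units tool [-0.001 -0.014 -0.004] q7 -0.095 tilt [-0.0034 -0.0012 -1.    ]
```

>>> send_rows(targets=[0,-0.01,0,0,0,1,0,0,0,0.001,0,0,1,0,0,0,0,0,0,0,0])

```text
t: 11.78
ee_pos: [0.4966, 0.1667, 0.039]
orientation: [-2.442, -1.976, 0.005]
force: [-4.0, -2.5, 6.2]
finger_gap: 0.089
```

```bash
python3 r.py
```

```text
t 12.07 pos [0.4966 0.1667 0.039 ] yaw -12.03 q7 -0.241 F [-3.93 -2.77  6.36] M [-0.558  0.773  0.017] tau7 -0.052 0.033 sdMz 0.036 gap 0.089
```

>>> send_rows(targets=[0,0,0.001,0,0,0.5,0,0,0,0.001,0,0,0.5,0,0,0,0,0,0,0,0])

```text
t: 12.45
ee_pos: [0.4965, 0.1668, 0.039]
orientation: [-2.525, -1.868, 0.005]
force: [-3.4, -2.6, 7.9]
finger_gap: 0.083
```

```bash
python3 r.py
```

```text
t 12.75 pos [0.4965 0.1668 0.039 ] yaw -17.02 q7 -0.314 F [-3.91 -2.32  7.66] M [-0.575  0.91   0.082] tau7 -0.1 0.015 sdMz 0.032 gap 0.083
```

>>> send_rows(targets=[0,0,0.001,0,0,0.5,0,0,0,0,0,0,0,0])

```text
t: 13.0
ee_pos: [0.4964, 0.1668, 0.039]
orientation: [-2.565, -1.812, 0.005]
force: [-5.5, -2.6, 7.5]
finger_gap: 0.084
```

```bash
sed -i 's/avg(7)/avg(10)/' r.py; python3 r.py
```

```text
t 13.45 pos [0.4964 0.1668 0.0389] yaw -19.51 q7 -0.35 F [-4.64 -2.37  7.78] M [-0.583  0.95   0.139] tau7 -0.125 0.013 sdMz 0.023 gap 0.09
```

>>> send_rows(targets=[0,0,0,0,0,0.3,0,0,0,0,0,0,0,0])

```text
t: 13.7
ee_pos: [0.4964, 0.1668, 0.0389]
orientation: [-2.588, -1.779, 0.005]
force: [-4.1, -2.4, 7.2]
finger_gap: 0.08
```

```bash
python3 r.py
```

```text
t 14.15 pos [0.4964 0.1668 0.039 ] yaw -20.99 q7 -0.372 F [-4.57 -2.45  7.75] M [-0.568  0.98   0.18 ] tau7 -0.18 0.007 sdMz 0.032 gap 0.087
```

The small last step left the screw's friction resisting, so the loaded share of the reading is uncertain: 0.10–0.20 N m. I'll back off a few degrees slowly and compare the two directions.

>>> send_rows(targets=[0,0,0,0,0,-0.2,0,0,0,0,0,0,-0.2,0,0,0,0,0,0,-0.2,0,0,0,0,0,0,0,0])

```text
t: 14.65
ee_pos: [0.4964, 0.1668, 0.039]
orientation: [-2.541, -1.846, 0.005]
force: [-3.9, -2.1, 7.5]
finger_gap: 0.085
```

```bash
python3 r.py
```

```text
t 15.1 pos [0.4965 0.1668 0.039 ] yaw -18.0 q7 -0.328 F [-4.3  -2.25  7.82] M [-0.587  0.96   0.178] tau7 -0.174 0.004 sdMz 0.023 gap 0.088
```

>>> send_rows(targets=[0,0,0,0,0,-0.2,0,0,0,0,0,0,-0.2,0,0,0,0,0,0,0,0])

```text
t: 15.48
ee_pos: [0.4965, 0.1668, 0.039]
orientation: [-2.508, -1.89, 0.005]
force: [-4.5, -1.9, 7.5]
finger_gap: 0.089
```

```bash
python3 r.py
```

```text
t 15.93 pos [0.4965 0.1667 0.039 ] yaw -16.0 q7 -0.299 F [-4.46 -2.5   7.37] M [-0.576  0.929  0.14 ] tau7 -0.155 0.004 sdMz 0.026 gap 0.087
```

>>> send_rows(targets=[0,0,0,0,0,-0.3,0,0,0,0,0,0,-0.3,0,0,0,0,0,0,0,0])

```text
t: 16.3
ee_pos: [0.4966, 0.1668, 0.039]
orientation: [-2.458, -1.955, 0.004]
force: [-4.6, -2.4, 6.6]
finger_gap: 0.089
```

```bash
sed -i 's/avg(10)/avg(6)/' r.py; python3 r.py
```

```text
t 16.55 pos [0.4966 0.1667 0.039 ] yaw -13.01 q7 -0.256 F [-4.11 -2.76  7.32] M [-0.61   0.875  0.151] tau7 -0.145 0.009 sdMz 0.026 gap 0.09
```

>>> send_rows(targets=[0,0,0,0,0,-0.3,0,0,0,0,0,0,-0.3,0,0,0,0,0,0,0,0])

```text
t: 16.92
ee_pos: [0.4967, 0.1667, 0.039]
orientation: [-2.406, -2.019, 0.004]
force: [-4.5, -2.4, 8.0]
finger_gap: 0.087
```

```bash
python3 r.py
```

```text
t 17.18 pos [0.4967 0.1668 0.039 ] yaw -10.02 q7 -0.212 F [-4.08 -2.46  7.51] M [-0.594  0.866  0.123] tau7 -0.116 0.009 sdMz 0.037 gap 0.088
```

>>> send_rows(targets=[0,0,0,0,0,-0.3,0,0,0,0,0,0,-0.3,0,0,0,0,0,0,0,0])

```text
t: 17.55
ee_pos: [0.4967, 0.1667, 0.039]
orientation: [-2.353, -2.081, 0.004]
force: [-3.6, -3.6, 7.4]
finger_gap: 0.091
```

```bash
python3 r.py
```

```text
t 17.8 pos [0.4968 0.1667 0.039 ] yaw -7.02 q7 -0.168 F [-4.03 -2.72  7.6 ] M [-0.601  0.875  0.092] tau7 -0.087 0.009 sdMz 0.025 gap 0.09
```

The CW and CCW readings bracket the peak load at 0.14–0.22 N m above free, from a slope of about 0.57 N m/rad and friction of at most 0.08. That is finger-tight and not forced. Contact is at yaw ≈ −2.5°±4° and the bottom was −21°. Backing off to yaw ≈ +69° gives a gap of about 2.0 mm.

>>> send_rows(targets=[0,0,-0.002,0,0,-0.6,0,0,0,-0.0023,0,0,-1,0,0,0,-0.0023,0,0,-1,0,0,0,-0.0023,0,0,-1,0,0,0,-0.0023,0,0,-1,0,0,0,-0.0023,0,0,-1,0,0,0,-0.0023,0,0,-1,0,0,0,-0.002,0,0,-0.6,0])

```text
t: 18.8
ee_pos: [0.4976, 0.167, 0.0399]
orientation: [1.594, 2.707, -0.001]
force: [-0.7, -2.0, 2.8]
finger_gap: 0.087
```

```bash
python3 r.py
```

```text
t 19.05 pos [0.4976 0.1673 0.0399] yaw 28.93 q7 0.363 F [-1.51 -2.09  2.68] M [-0.535  0.308  0.005] tau7 -0.005 0.103 sdMz 0.06 gap 0.085
```

>>> send_rows(targets=[0,0,-0.0023,0,0,-1,0,0,0,-0.0023,0,0,-1,0,0,0,-0.0023,0,0,-1,0,0,0,-0.0023,0,0,-1,0,0,0,-0.0023,0,0,-1,0,0,0,-0.0023,0,0,-1,0,0,0,-0.0023,0,0,-1,0,0,0,0,0,0,-1,0])

```text
t: 20.05
ee_pos: [0.4981, 0.1683, 0.041]
orientation: [0.57, 3.089, 0.001]
force: [-0.8, -1.6, 3.1]
finger_gap: 0.083
```

```bash
python3 r.py; python3 -c "
from h import *
s=plan([.497-.167*.07,.167+.986*.07,.041],69); p=s['ee_pos'];d=np.array([-.167,.986,0])
plan(p+.075*d)"
```

```text
t 20.3 pos [0.4981 0.1682 0.041 ] yaw 68.92 q7 0.969 F [-0.14 -1.11  1.6 ] M [-0.195  0.035  0.035] tau7 -0.036 0.2 sdMz 0.057 gap 0.088
20.3 [0.4981 0.1682 0.041 ] [3.596e-01 9.331e-01 7.000e-04] f [ 0.57 -0.95  0.41] m [-0.176 -0.049  0.056] gap 0.088
units tool [0.605 0.977 0.001] q7 0.969 tilt [ 8.e-04  4.e-04 -1.e+00]
yaw 68.9219997903721 turn z units -0.015600041925580399
20.3 [0.4981 0.1682 0.041 ] [3.596e-01 9.331e-01 7.000e-04] f [ 0.57 -0.95  0.41] m [-0.176 -0.049  0.056] gap 0.088
units tool [0.638 1.075 0.   ] q7 0.969 tilt [ 8.e-04  4.e-04 -1.e+00]
```

>>> send_rows(targets=[0.04,0.07,0,0,0,0,0,0.085,0.143,0,0,0,0,0,0.085,0.143,0,0,0,0,0,0.085,0.143,0,0,0,0,0,0.085,0.143,0,0,0,0,0,0.085,0.143,0,0,0,0,0,0,0,0,0,0,0,0])

```text
t: 21.18
ee_pos: [0.4883, 0.2243, 0.0411]
orientation: [-0.57, -3.089, -0.003]
force: [0.2, 2.3, -1.3]
finger_gap: 0.091
```

```bash
python3 r.py; python3 - <<'E'
from h import *
c=vision.read_camera("scene");P,ok=cloud(c); cv2.imwrite("pics/s5.png",cv2.resize(c["pixels"][130:230,220:350,::-1],None,fx=6,fy=6,interpolation=2))
for o in ["carriage","thumbscrew"]:
    for r in nets.cut_out(o,"scene")[:2]:
        p=P[r["mask"]&ok]
        if len(p): print(o,round(r["score"],2),r["rect"],len(p),np.round(np.median(p,0),3))
E
```

```text
t 21.43 pos [0.4886 0.2225 0.0411] yaw 68.99 q7 0.867 F [ 0.82  2.31 -1.07] M [ 0.488 -0.172  0.024] tau7 -0.023 0.004 sdMz 0.012 gap 0.089
carriage 0.77 [262.4, 175.2, 304.9, 205.4] 560 [0.496 0.225 0.042]
thumbscrew 0.4 [264.1, 176.4, 279.3, 192.0] 37 [0.474 0.225 0.078]
```

View pics/s5.png

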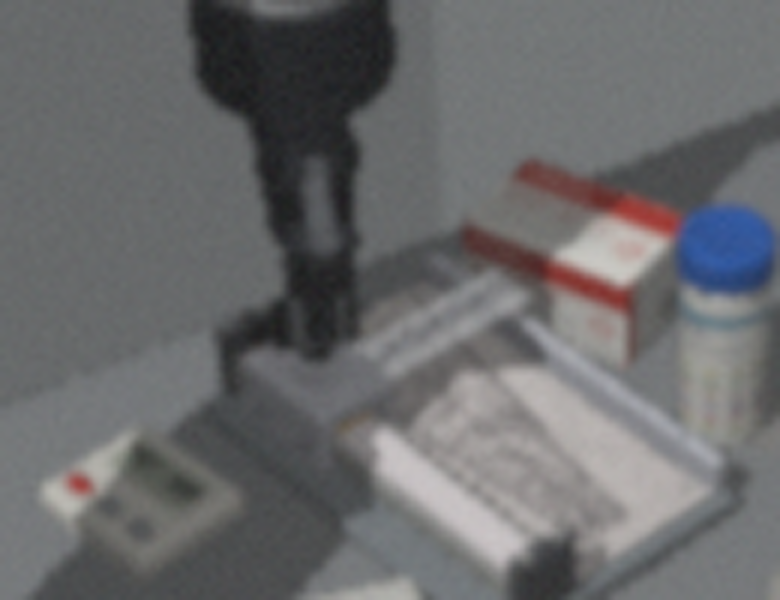

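The slide follows the gripper: its saddle is at about (300, 370) in the crop, close to the home stop at (245, 345). I'll creep in until the buffer is felt.

>>> send_rows(targets=[0.021,0.036,0,0,0,0,0,0.021,0.036,0,0,0,0,0,0.021,0.036,0,0,0,0,0,0.021,0.036,0,0,0,0,0])

```text
t: 22.08
ee_pos: [0.487, 0.2315, 0.0411]
orientation: [-0.574, -3.089, 0.001]
force: [1.9, -2.1, 0.0]
finger_gap: 0.086
```

```bash
python3 r.py
```

```text
t 22.32 pos [0.487  0.2321 0.0411] yaw 68.99 q7 0.849 F [ 1.07 -1.39 -0.1 ] M [-0.253 -0.242  0.027] tau7 -0.02 0.007 sdMz 0.025 gap 0.09
```

>>> send_rows(targets=[0.012,0.02,0,0,0,0,0,0.012,0.02,0,0,0,0,0])

```text
t: 22.58
ee_pos: [0.4865, 0.2343, 0.041]
orientation: [0.573, 3.089, -0.0]
force: [0.6, -2.2, 0.9]
finger_gap: 0.085
```

```bash
python3 r.py
```

```text
t 22.82 pos [0.4865 0.2346 0.041 ] yaw 68.98 q7 0.844 F [ 0.97 -1.77  0.3 ] M [-0.374 -0.234  0.02 ] tau7 -0.026 0.004 sdMz 0.024 gap 0.085
```

Only the usual drag of about 2 N so far. I'll keep creeping.

>>> send_rows(targets=[0.012,0.02,0,0,0,0,0,0.012,0.02,0,0,0,0,0])

```text
t: 23.08
ee_pos: [0.4863, 0.2358, 0.041]
orientation: [0.573, 3.088, -0.003]
force: [1.2, -4.5, 2.2]
finger_gap: 0.087
```

```bash
python3 r.py
```

```text
t 23.32 pos [0.4863 0.2358 0.041 ] yaw 68.94 q7 0.839 F [ 1.27 -4.79  1.73] M [-1.155 -0.334  0.046] tau7 -0.05 0.011 sdMz 0.027 gap 0.085
```

>>> send_rows(targets=[0.012,0.02,0,0,0,0,0,0.012,0.02,0,0,0,0,0])

```text
t: 23.58
ee_pos: [0.4862, 0.236, 0.041]
orientation: [0.575, 3.088, -0.007]
force: [1.6, -10.4, 3.9]
finger_gap: 0.086
```

```bash
python3 r.py
```

```text
t 23.82 pos [0.4863 0.236  0.041 ] yaw 68.87 q7 0.834 F [ 1.71 -9.39  3.27] M [-2.088 -0.465  0.073] tau7 -0.083 0.01 sdMz 0.026 gap 0.085
```

Buffer contact at y ≈ 0.236, where the geometry predicts it. I'll relax the push, open and lift off.

>>> send_rows(targets=[-0.012,-0.02,0,0,0,0,0,-0.009,-0.015,0,0,0,0,0,0,0,0,0,0,0,0,0,0,0,0,0,0,0.3,0,0,0,0,0,0,0.5,0,0,0,0,0,0,0.5])

```text
t: 24.58
ee_pos: [0.4857, 0.2386, 0.0411]
orientation: [-0.572, -3.089, -0.001]
force: [0.4, 0.1, 0.5]
finger_gap: 0.5
```

```bash
python3 r.py
```

```text
t 24.82 pos [0.486  0.2378 0.0411] yaw 68.98 q7 0.839 F [-0.21  0.37  0.21] M [-0.01   0.008 -0.012] tau7 -0.0 0.0 sdMz 0.028 gap 0.497
```

>>> send_rows(targets=[0,0,-0.2,0,0,0,0.5,0,0,-0.5,0,0,0,0.5,0,0,-0.8,0,0,0,0.5,0,0,-0.8,0,0,0,0.5,0,0,-0.5,0,0,0,0.5,0,0,0,0,0,0,0.5])

```text
t: 25.58
ee_pos: [0.488, 0.2384, 0.2127]
orientation: [0.573, 3.084, 0.008]
force: [-0.4, 0.6, -1.3]
finger_gap: 0.501
```

```bash
python3 r.py; python3 - <<'E'
from h import *
c=vision.read_camera("scene");P,ok=cloud(c); cv2.imwrite("pics/s6.png",cv2.resize(c["pixels"][130:230,220:350,::-1],None,fx=6,fy=6,interpolation=2))
m=ok&(abs(P[...,0]-.486)<.03)&(abs(P[...,1]-.236)<.03)&(P[...,2]>.062)&(P[...,2]<.1)
p=P[m];print(len(p),np.round(p.mean(0),4),np.round(p.max(0),4));k=p[p[:,2]>.078];w,v=np.linalg.eigh(np.cov(k[:,:2].T));print("long axis",v[:,1])
E
```

```text
t 25.82 pos [0.4851 0.2371 0.2077] yaw 68.98 q7 0.754 F [-0.18  0.19 -0.54] M [ 0.005  0.012 -0.004] tau7 -0.005 0.007 sdMz 0.024 gap 0.498
141 [0.4823 0.2342 0.0793] [0.4997 0.2444 0.092 ]
long axis [-0.92932486  0.3692632 ]
```

View pics/s6.png

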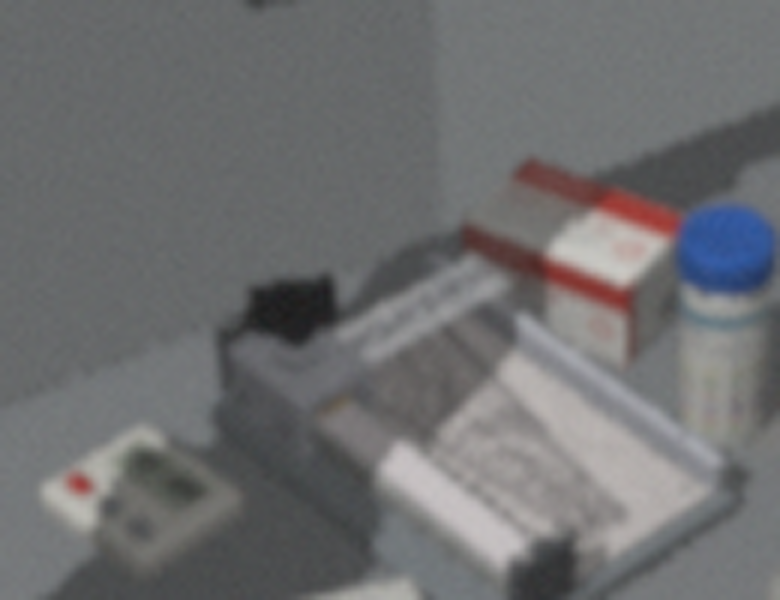

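The slide stands against the home stop. The head's long axis measures −21.7°, which matches the tool yaw of 69° at release. The gripper is clear above, so I'm handing in.

```bash
python3 -c "
from h import *
st(); print(bot.sign_off())"
```

```text
25.875 [0.4852 0.2372 0.2078] [ 0.3587  0.9334 -0.0021] f [-0.08 -0.18  0.71] m [-0.03  -0.01  -0.032] gap 0.503
the job is handed in; nothing more can be done
None
```

I tightened the thumbscrew finger-tight, backed it off a quarter turn, ran the slide home against the rubber buffer, then released it and lifted clear. I handed in at t ≈ 25.9 s of the 67 s; no verdict is reported.

**Screw tightness:** Comparing readings after small turns each way put the peak at about 0.14–0.22 N m above the free screw, inside the 0.10–0.25 limits. The screw's friction makes this a range rather than an exact value; single readings disagreed by about 0.08 N m.

**Back-off:** I turned the screw back 90° from its bottom. I estimate the shoe is about 2.0 mm clear (allowed 1.3–2.8 mm). This comes from the turn angle and the estimated contact angle (±4°), because the camera cannot see the gap. After release the camera showed the head at −21.7°, against the −21° I left it at.

**Slide:** The push force rose from 2 N to about 9 N at y ≈ 0.236, where I expected the buffer. The picture after release shows the slide standing at the left stop.

**First grasp missed:** The finger tips were about 29 mm higher than the reported tool position, so the gripper closed on nothing above the head. I measured the offset by camera and the second grasp held.

**Other objects:** The timer, carton and vial look undisturbed in the last picture. I did not re-measure them or the things outside that crop, but the arm met nothing except the screw and slide.

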